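# Lock a film cassette into the splicing station

## Task

Stand the yellow film cassette upright in the round well of the splicing station, fully down, and let it go. Then pinch both orange release tabs of the black knob and turn it clockwise, gently, until you feel the stop, and let go so that both tabs spring fully back out and lock the hold-down arm over the cassette. Leave the other cassettes and the reel alone, and do not squeeze the tabs or push against the stop hard.

Things in the scene. Friction and masses are not known exactly. Their poses are not given: they have to be found in the camera images.
- yellow_film_center (a point): centre, half-way up (25 mm above its foot), of the yellow film cassette: an upright cylinder 25 mm across and 50 mm tall (body 46 mm, then a 10 mm wide, 4 mm tall black nub on top), 30 g, yellow with a white band, black rims and a yellow top. Its z axis is its long axis; the same either way round but nub up
- purple_film_center (a point): same point of the purple cassette of the same size and shape, standing on the bench, to be left alone
- white_film_center (a point): same point of the white cassette with a green band, same size, standing on the bench, to be left alone
- reel: loose white film reel lying flat, 100 mm across, 40 mm tall, to be left alone; origin at the centre of its underside
- station: the splicing station, a fixed grey box 175 mm (its x, from -95 to +80 mm) by 150 mm (its y, +-75 mm), top face 60 mm above the bench; origin on the bench. On its top, centred at x -30, y +15 mm, a black collar 84 mm across stands 26 mm high (to 86 mm above the bench) and carries the black knob. The round well is at x +35, y -22.5 mm, 75 mm from the knob's axis
- well (a point): centre of the mouth of the round well, level with the station's top face (60 mm above the bench); hole 29.5 mm across with a 3 mm chamfer, 22 mm deep, so that a seated cassette's centre is 3 mm above the mouth centre (63 mm above the bench) and its body stands 24 mm proud, its nub 28 mm
- knob_axis (a point): point on the vertical axis of the knob, half-way up the tabs (106 mm above the bench); fixed to the station, does not turn
- tab_a_face (a point): centre of the outer face of one orange release tab of the knob: a flat upright face 22 mm wide and 28 mm tall (92 to 120 mm above the bench), 30 mm from the knob's axis. It moves with the tab and turns with the knob
- tab_b_face (a point): the same of the other tab, straight across the knob; the tabs measure 60 mm over their faces when out. The black knob body between them is 26 mm wide there and 40 mm long, its top 116 mm above the bench
- hold_end (a point): underside, at its round end, of the flat aluminium hold-down arm, 28 mm wide at the end, 16 mm elsewhere, 10 mm thick, 91 to 101 mm above the bench (3 mm over a seated cassette). It sticks out 75 mm from the knob's axis, square to the line through the tabs, and turns with the knob
- hold_arm: the same arm; origin on the knob's axis 60 mm above the bench, its x axis points along the arm. It takes the load when the knob meets its sprung end stop (inside the collar, 35 mm from the axis). The stop yields at 10 N m per rad from first touch and must not be loaded with more than 12 N, that is 0.42 N m on the knob or 0.04 rad beyond first touch
- knob (a joint): angle of the knob, rad: 0 where it starts, locked open, its arm 1.05 rad counter-clockwise (from above) of the well; grows clockwise; takes 0.06 N m. Locked position: at first touch of the end stop, anywhere from 0.80 to 1.30 rad, different each time, to be felt. The tabs spring out into their notches only within 0.05 rad of it; when let go, the stop's spring turns the knob back to it
- tab_a (a joint): how far tab A is pressed in, m: 0 fully out (locked) to 0.009 fully in. The knob is free only while both tabs are in by more than 0.006. Spring: 3 N at first, 7.5 N fully in. The gripper must sit within about 1.5 mm of midway between the tabs, or one of them stays locked. A tab cracks above 40 N; 15 to 20 N of grip is plenty
- tab_b (a joint): the same for tab B

How it is judged:
On the way, in this order (a step that is already met when the one before it is completed fails the run):
1. the yellow cassette stands fully down in the well, let go (horizontal distance between yellow_film_center and well below 0.005 m and z of yellow_film_center in the frame of well below 0.006 m and angle between yellow_film_center's own z axis and vertical below 0.12 rad and contact force between the fingers and anything else below 0.1 N), for 0.2 s.
2. both tabs are pressed in and the knob is being turned (value of joint each of tab_a, tab_b above 0.004 m and value of joint knob above 0.4 rad), for 0.1 s.
At the end, for the whole second after the job is handed in: the knob is turned to its locked position (beyond 0.7 rad) and at rest, both tabs are out (less than 2 mm in), and the yellow cassette stands in the well, fully down (within 3 mm), upright within 7 degrees (value of joint knob above 0.7 rad and value of joint each of tab_a, tab_b below 0.002 m and horizontal distance between yellow_film_center and well below 0.005 m and z of yellow_film_center in the frame of well below 0.006 m and angle between yellow_film_center's own z axis and vertical below 0.12 rad and linear speed of hold_arm below 0.01 m/s); the robot touches nothing.
It fails at once if a release tab is squeezed with more than 40 N (contact force between the fingers and tab_a above 40 N or contact force between the fingers and tab_b above 40 N).
It fails at once if the hold-down arm or its end stop is loaded with more than 12 N (contact force between hold_arm and anything else above 12 N).
It fails at once if another cassette or the reel is moved by more than 15 mm (distance of any of purple_film_center, white_film_center, reel from where it was at the start of the episode above 0.015 m).
It also fails if it takes over 72 s, if anything falls off the work surface, if the arm or the gripper's body presses on something with over 40 N, if the wrist force passes 120 N, or if a joint passes its speed limit or range.

## Robot

A 7-joint arm with a two-finger parallel gripper is mounted at the origin on the work surface. World frame = base frame: x ahead of the robot, y to its left, z up, the work surface at z = 0. Lengths are in m, angles in rad, forces in N, time in s.
With the tool pointing down it reaches from about 0.4 to 0.9 m from the base axis. Payload 5.5 kg.
Tool frame: the origin (TCP) lies on the front face of the gripper's body, between the roots of the fingers; the fingertips stand 66 mm ahead of it and the grasp point (between the pads) lies 47 mm ahead of it (bot.grip_depth is the distance from the TCP to the grasp point, in m); z points along the fingers, y is the line along which they close (so a half turn about z gives the same grasp; the last joint's range is limited). The gripper opens to 92 mm and grips with 3 to 60 N. Pads are 19 mm wide; open, the fingers measure 130 mm over their backs; the gripper's body (75 mm by 190 mm) begins 47 mm behind the grasp point.
Start: joints at [1.505, 0.501, -0.427, 1.55, 0.221, 1.138, -0.21], TCP at [0.21, -0.615, 0.292] pointing down, gripper open.
Joint ranges: [-2.88, 2.88], [-0.31, 2.03], [-1.54, 1.56], [0.2, 2.42], [-1.41, 4.55], [0.19, 2.02], [-2.57, 2.57]. Speed limits (rad/s): [2.57, 2.57, 3.14, 3.14, 3.14, 3.14, 3.14].

## Interface

Orientations are given as a rotation vector (axis times angle).
In Python, from bench import bot, vision gives the robot as it stands. The module is installed in compiled form; this text tells all that it offers.
- The arm moves only by the tool jog_arm, never from a script. Its argument "motion" is text: rows parted by semicolons, each of 4 numbers parted by spaces: the shift along the tool's x, y, z in m, then the turn about the tool's z in rad. A call has 1 to 5 rows; each row is the pose to reach, as a shift and turn from the pose commanded when the call began, along the tool's axes at that moment; what a row does not reach only later rows make up. A row lasts 1/10 s, in which the tool goes at most 50 mm and 8.59 degrees, less where a joint would pass 70% of its speed; a pose out of reach is approached as far as the arm can. A call with a gripper value outside its range is refused whole. "claw" is the closure, from 0 (fully open) to 1 (shut), set as the call begins (left out, the last holds). The fingers move at their own pace and stop on an object; "force" is the grip in N (left out, the last holds). Time passes only in rows, so rows that repeat a pose let the fingers close. It gives the time, the measured TCP pose, the force, the opening and the grip force at its end, in the units of the state.
- bot.read_state(): the state, without advancing time (a new reading comes with each control period).
- vision.capture(name): name is "side" or "top" or "wrist"; returns the picture (384x512x3 uint8, red, green, blue); there is no depth.
- vision.camera_params(name): a dict with "camera_matrix" (3x3 intrinsics, pixels), "k1" (the pictures are not rectified: a ray, as slopes to the right and down, at radius r is drawn at 1 + k1 r^2 times it, then the intrinsics apply), "pose" (4x4, takes a point from camera to world coordinates). Camera axes: x right, y up, looking along -z (the intrinsics and any distortion apply to the point x, -y, -z); pixel columns grow to the right and rows downward; lengths in m; the calibration is good to about 2 mm. A picture is of the moment at which its call begins: read the wrist's pose just before it. camera_params takes no time and is no camera call; for the wrist camera it gives the pose at the moment of the call.
- bot.hand_in(): hands the job in; it is judged then, once.
The state is a dict: "time": time; "joints": joint angles; "dq": joint speeds; "joint_torque": joint torques, N m; "tool_pos": TCP position; "ee_rot": TCP orientation; "force": force on the tool from outside, world axes, zero at the start; "moment": the same for the moment, N m; "width": finger opening in m; "finger_force": force on a finger pad.
Only numpy, scipy, OpenCV 4.12 (cv2) and the standard library are available. Lean on these libraries where they do the work, as an engineer would, in place of code of your own. Each camera call takes 0.05 s, during which the arm holds its last target. There are 200 camera calls.

## Working session

There is one attempt and no reset: what is moved stays moved. The work goes in short steps, Python scripts to look and compute and a tool call to move; the robot and the scene stay as the last step left them, time stands still between calls to the robot, and variables do not carry over. Pictures are saved under pics/ and viewed, at most 12 in all, crops included, and the job is handed in when it is done.

Besides the shell and the picture viewer there is one more tool, called after "Emit:" as name(argument=value, ...) on one line, values as JSON. jog_arm: Moves the arm, as the interface text tells. Its arguments: {"type":"object","properties":{"motion":{"type":"string"},"claw":{"type":"number"},"force":{"type":"number"}},"required":["motion"]}

```bash
mkdir -p pics
python3 - <<'E'
from bench import bot, vision
import cv2,numpy as np
print(bot.read_state())
for n in("top","side"):
    im=vision.capture(n);cv2.imwrite(f"pics/{n}0.png",im[:,:,::-1])
    p=vision.camera_params(n);print(n,p)
E
```

```text
{'time': 0.0, 'joints': array([ 1.50519208,  0.50185754, -0.42673607,  1.55148223,  0.22082127,
        1.13827977, -0.21029527]), 'dq': array([ 0.00099684, -0.0005415 ,  0.00056382,  0.00102168,  0.00101486,
        0.00106723,  0.00048418]), 'joint_torque': array([ 4.19938724e-04, -5.66599739e+01, -5.81600547e+00, -2.79117966e+01,
       -6.83821226e-02,  3.08115478e-02,  1.69682776e-04]), 'tool_pos': array([ 0.20962355, -0.61465293,  0.29115387]), 'ee_rot': array([-3.09730359e+00, -5.13883305e-01,  4.68117515e-04]), 'force': array([ 1.16808169, -0.31093409, -0.02047635]), 'moment': array([ 0.0366644 , -0.00869382,  0.03216332]), 'finger_force': 0.0, 'width': 0.09191176122919545}
top {'camera_matrix': array([[443.18465835,   0.        , 260.31391484],
       [  0.        , 443.18465835, 188.54353256],
       [  0.        ,   0.        ,   1.        ]]), 'k1': -0.06310193481396081, 'pose': array([[-0.0057039 ,  0.99285471, -0.11919307,  0.48389701],
       [-0.99994951, -0.00664913, -0.00753406, -0.06054298],
       [-0.00827276,  0.11914408,  0.99284251,  0.88349184],
       [ 0.        ,  0.        ,  0.        ,  1.        ]])}
side {'camera_matrix': array([[428.2366477 ,   0.        , 254.76434328],
       [  0.        , 428.2366477 , 194.609523  ],
       [  0.        ,   0.        ,   1.        ]]), 'k1': -0.0615208439468048, 'pose': array([[ 0.95749189,  0.15912198, -0.2406023 ,  0.35010748],
       [-0.28844875,  0.52073145, -0.80351483, -0.74235324],
       [-0.00256769,  0.83876037,  0.54449468,  0.58635186],
       [ 0.        ,  0.        ,  0.        ,  1.        ]])}
```

View pics/top0.png

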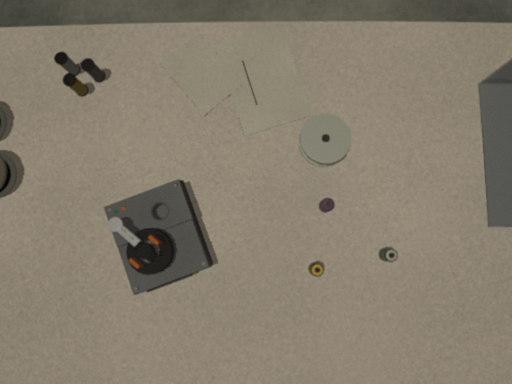

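View pics/side0.png

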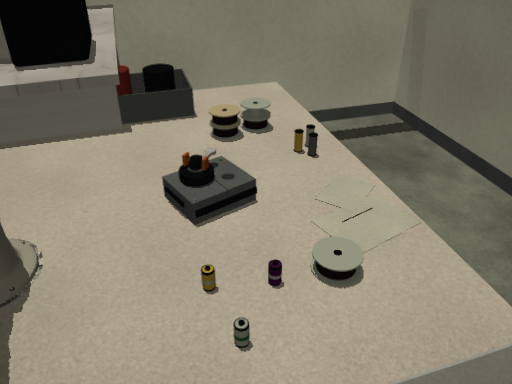

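The top view shows the yellow cassette at (317,270), purple at (327,205), white at (391,255) and the reel at (326,138). On the station the well is near (161,211), the orange tabs at (154,240) and (135,263), and the arm end at (116,224).

```bash
cat > h.py <<'E'
from bench import bot, vision
import cv2,numpy as np
from scipy.spatial.transform import Rotation as R
def ray(p,uv):
    K=p["camera_matrix"];d=np.array([p["k1"],0,0,0,0.])
    x=cv2.undistortPoints(np.array([[uv]],float),K,d)[0,0]
    v=p["pose"][:3,:3]@np.array([x[0],-x[1],-1]);return p["pose"][:3,3],v
def onz(p,uv,z):
    o,v=ray(p,uv);return o+v*(z-o[2])/v[2]
def proj(p,X):
    T=np.linalg.inv(p["pose"]);c=T[:3,:3]@np.array(X)+T[:3,3]
    c=np.array([c[0],-c[1],-c[2]])
    return cv2.projectPoints(c[None],np.zeros(3),np.zeros(3),p["camera_matrix"],np.array([p["k1"],0,0,0,0.]))[0][0,0]
def two(pa,ua,pb,ub):
    (o1,v1),(o2,v2)=ray(pa,ua),ray(pb,ub)
    s=np.linalg.lstsq(np.stack([v1,-v2],1),o2-o1,rcond=None)[0]
    a,b=o1+v1*s[0],o2+v2*s[1];return (a+b)/2,np.linalg.norm(a-b)
def blobs(im,lo,hi,amin=5):
    m=cv2.inRange(cv2.cvtColor(im,cv2.COLOR_RGB2HSV),lo,hi)
    n,_,st,c=cv2.connectedComponentsWithStats(m)
    return [(c[i].round(1),st[i]) for i in range(1,n) if st[i,4]>=amin]
E
python3 - <<'E'
from h import *
t=cv2.imread("pics/top0.png")[:,:,::-1];s=cv2.imread("pics/side0.png")[:,:,::-1]
for n,im in(("top",t),("side",s)):
    print(n,"orange",blobs(im,(3,150,90),(14,255,255)));print("yel",blobs(im,(18,130,60),(32,255,255)))
c=cv2.resize(t[170:300,90:220],None,fx=4.5,fy=4.5,interpolation=cv2.INTER_CUBIC)
d=cv2.resize(t[255:285,300:335],None,fx=6,fy=6,interpolation=cv2.INTER_CUBIC)
d=cv2.copyMakeBorder(d,0,c.shape[0]-d.shape[0],0,0,cv2.BORDER_CONSTANT)
cv2.imwrite("pics/crop1.png",cv2.convertScaleAbs(np.hstack([c,d]),alpha=2)[:,:,::-1])
E
```

```text
top orange [(array([123., 208.]), array([122, 207,   3,   3,   9], dtype=int32)), (array([153.2, 239.6]), array([148, 235,  11,  10,  54], dtype=int32)), (array([133.7, 263. ]), array([129, 258,  11,  11,  54], dtype=int32))]
yel [(array([79.1, 88.1]), array([ 71,  80,  16,  15, 113], dtype=int32)), (array([316.6, 269.4]), array([311, 264,  12,  12,  92], dtype=int32))]
side orange [(array([185.2, 154.1]), array([183, 152,   6,   5,  13], dtype=int32)), (array([204.6, 158. ]), array([202, 156,   6,   5,  16], dtype=int32))]
yel [(array([298.2, 141.4]), array([294, 133,   9,  18, 130], dtype=int32)), (array([207.5, 268.8]), array([202, 265,  12,   8,  54], dtype=int32)), (array([208. , 277.4]), array([202, 273,  13,   9,  78], dtype=int32)), (array([208.5, 286.3]), array([203, 283,  12,   7,  54], dtype=int32))]
```

View pics/crop1.png

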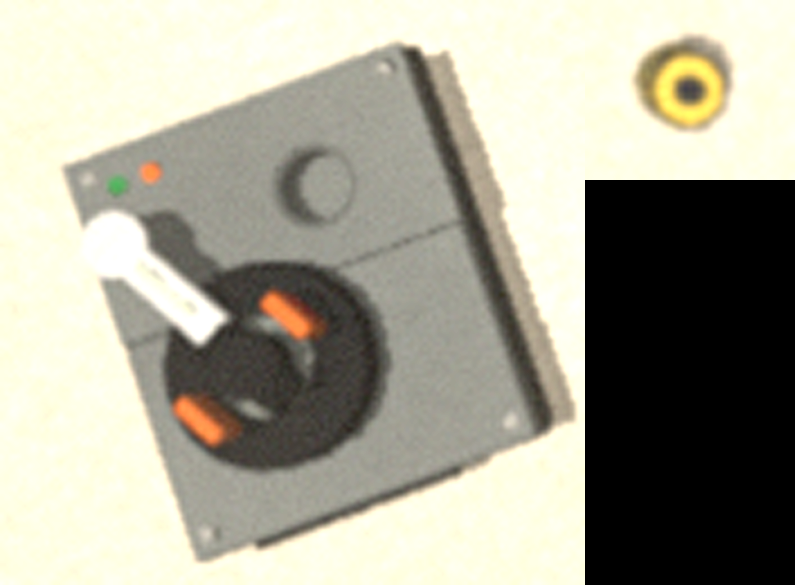

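The crop shows the well mouth at about (160.0,210.9), the top-face corners TL (65,166), TR (403,44) and BL (200,560) in crop pixels, the arm end at the left, and the cassette nub at (317,269.6).

Run:
```python
from h import *
p=vision.camera_params("top");q=vision.camera_params("side")
f=lambda u,v:(90+(u+.5)/4.5-.5,170+(v+.5)/4.5-.5)
TL,TR,BL=[onz(p,f(*c),.06) for c in((65,166),(403,44),(200,560))]
print(TL,TR,BL,"len",np.linalg.norm(TL-TR),np.linalg.norm(TL-BL))
a=TL-BL;b=TL-TR;print("yaw",np.arctan2(a[1],a[0]),np.arctan2(b[1],b[0])-np.pi/2)
y=np.arctan2(a[1],a[0]);S=lambda x,yy,z:TL+R.from_euler('z',y).apply([x-.08,yy-.075,z-.06])
print("well direct",onz(p,f(317,186),.06),"via corner",S(.035,-.0225,.06),"knob",S(-.03,.015,.106))
ta,tb=[two(p,u,q,v) for u,v in(((153.2,239.6),(204.6,158)),((133.7,263),(185.2,154.1)))]
print("tabs",ta,tb);A,B=onz(p,f(288,313),.118),onz(p,f(202,419),.118);print(A,B,(A+B)/2,np.linalg.norm(A-B),np.arctan2(*(A-B)[1::-1]))
print("arm end",onz(p,f(113,243),.101))
print("yellow nub",onz(p,(317.0,269.5),.05),"ring",onz(p,(316.6,269.4),.046),two(p,(316.6,269.4),q,(207.5,267)))
for c in ((327,205),(391,255)): print(onz(p,c,.048))
w=vision.camera_params("wrist");print(w);st=bot.read_state();Rt=R.from_rotvec(st["ee_rot"]);print(Rt.as_matrix(),Rt.as_matrix().T@(w["pose"][:3,3]-st["tool_pos"]))
```

```text
[0.55067377 0.24015506 0.06      ] [0.60114514 0.09841816 0.06      ] [0.38882358 0.17909091 0.06      ] len 0.15045500361711245 0.17298646081962274
yaw 0.3607751576926782 0.34209160993035037
well direct [0.54182331 0.13344061 0.06      ] via corner [0.54298817 0.13304679 0.06      ] knob [0.46893516 0.1451877  0.106     ]
tabs (array([0.48935472, 0.13029053, 0.11908349]), np.float64(0.002322291873480293)) (array([0.44939412, 0.16344621, 0.11892007]), np.float64(0.00236407607653743))
[0.48896298 0.13007861 0.118     ] [0.44865856 0.16254868 0.118     ] [0.46881077 0.14631365 0.118     ] 0.05175666137161422 -0.6781585621709716
arm end [0.51672865 0.2048114  0.101     ]
yellow nub [ 0.43180838 -0.15864514  0.05      ] ring [ 0.43174918 -0.15837197  0.046     ] (array([ 0.43313944, -0.15811702,  0.04991553]), np.float64(0.0023264383130833888))
[ 0.55201554 -0.1801204   0.048     ]
[ 0.45715622 -0.29834337  0.048     ]
{'camera_matrix': array([[272.51041371,   0.        , 252.35816688],
       [  0.        , 272.51041371, 195.18325101],
       [  0.        ,   0.        ,   1.        ]]), 'k1': -0.06117763010662661, 'pose': array([[ 0.32196997,  0.91409155,  0.24651973,  0.2761408 ],
       [-0.94674763,  0.31143105,  0.08172902, -0.59176241],
       [-0.00206609, -0.25970626,  0.96568545,  0.38370936],
       [ 0.        ,  0.        ,  0.        ,  1.        ]])}
[[ 9.46426538e-01  3.22918818e-01 -4.95434665e-04]
 [ 3.22919188e-01 -9.46425007e-01  1.70445668e-03]
 [ 8.15093803e-05 -1.77312839e-03 -9.99998425e-01]] [ 0.07031649 -0.00041458 -0.09242771]
```

Emit:
jog_arm(motion="0.035 -0.035 0 0; 0.07 -0.07 0 0; 0.105 -0.105 0 0; 0.14 -0.14 0 0; 0.175 -0.175 0 0", claw=0, force=15)

```text
time: 0.6
tool_pos: [0.3194, -0.391, 0.292]
ee_rot: [-3.099, -0.514, 0.0]
force: [1.6, -0.4, 0.5]
width: 0.0917
finger_force: 0.0
```

Emit:
jog_arm(motion="0.035 -0.035 0.01 0.1; 0.07 -0.07 0.02 0.2; 0.105 -0.105 0.03 0.3; 0.14 -0.14 0.04 0.4; 0.182 -0.185 0.04 0.5")

```text
time: 1.1
tool_pos: [0.4256, -0.1696, 0.2512]
ee_rot: [-3.129, 0.276, 0.003]
force: [1.1, -0.5, -0.3]
width: 0.0917
finger_force: 0.0
```

Emit:
jog_arm(motion="0 0 0 0; 0 0 0 0; 0 0 0 0")

```text
time: 1.4
tool_pos: [0.4254, -0.1725, 0.2521]
ee_rot: [3.13, -0.269, -0.001]
force: [-0.6, -0.5, -0.5]
width: 0.092
finger_force: 0.0
```

Run:
```python
from h import *
st=bot.read_state();w=vision.camera_params("wrist");im=vision.capture("wrist")
cv2.imwrite("pics/w1.png",im[:,:,::-1])
print(st["time"],st["joints"],st["tool_pos"],R.from_rotvec(st["ee_rot"]).as_matrix().round(4))
for c,s in blobs(im,(18,120,50),(34,255,255),30): print(c,s,onz(w,c,.046))
```

```text
1.4 [ 0.88092357  0.22795213 -0.62038001  2.04726432  0.16719411  0.91514435
 -1.57215919] [ 0.42542948 -0.17252418  0.25213618] [[ 9.853e-01 -1.708e-01 -7.000e-04]
 [-1.708e-01 -9.853e-01 -4.000e-04]
 [-6.000e-04  5.000e-04 -1.000e+00]]
[241.8 171.3] [230 166  21  17 105] [ 0.44430069 -0.16319647  0.046     ]
[239.  182.7] [230 174  19  19 225] [ 0.43211519 -0.1577558   0.046     ]
[ 94.1 265.3] [ 91 254  10  21  68] [0.35962352 0.04119393 0.046     ]
```

View pics/w1.png

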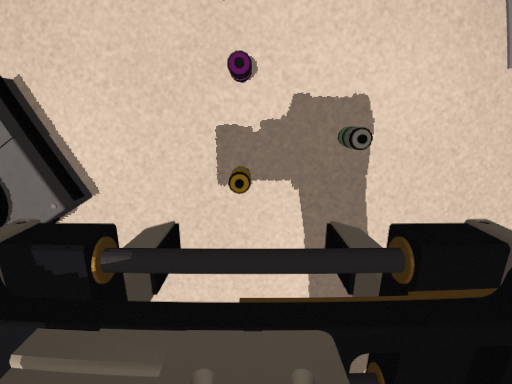

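The wrist view shows the yellow cassette at (239,183). Its ray agrees with the top view, giving (0.432,-0.158), so I'll descend and grasp high on the body.

Emit:
jog_arm(motion="0.004 -0.0155 0.03 0; 0.004 -0.0155 0.07 0; 0.004 -0.0155 0.11 0; 0.004 -0.0155 0.145 0; 0.004 -0.0155 0.162 0")

```text
time: 1.95
tool_pos: [0.4301, -0.1583, 0.0874]
ee_rot: [-3.129, 0.273, 0.007]
force: [-0.6, -0.0, -0.8]
width: 0.092
finger_force: 0.0
```

Emit:
jog_arm(motion="0 0 0 0; 0 0 0 0; 0 0 0 0; 0 0 0 0; 0 0 0 0", claw=1, force=10)

```text
time: 2.45
tool_pos: [0.4332, -0.1574, 0.0913]
ee_rot: [3.129, -0.269, 0.003]
force: [0.4, -0.3, 0.2]
width: 0.0565
finger_force: 0.0
```

Emit:
jog_arm(motion="0 0 0 0; 0 0 0 0; 0 0 0 0; 0 0 0 0; 0 0 0 0")

```text
time: 2.95
tool_pos: [0.4326, -0.1569, 0.0903]
ee_rot: [3.13, -0.269, -0.0]
force: [0.5, -1.0, 0.8]
width: 0.0249
finger_force: 10.0
```

Emit:
jog_arm(motion="0 0 -0.03 0; 0 0 -0.07 0; 0 0 -0.11 0; 0 0 -0.15 0; 0 -0.03 -0.16 0")

```text
time: 3.45
tool_pos: [0.4393, -0.131, 0.2541]
ee_rot: [3.125, -0.278, 0.01]
force: [1.6, -0.4, -0.9]
width: 0.0244
finger_force: 10.0
```

Emit:
jog_arm(motion="0 -0.04 0 0; 0 -0.08 0 0; 0 -0.12 0 0; 0 -0.16 0 0; 0 -0.2 0 0")

```text
time: 3.95
tool_pos: [0.4716, 0.0712, 0.2503]
ee_rot: [3.13, -0.269, 0.0]
force: [0.2, -0.6, -1.1]
width: 0.0249
finger_force: 10.0
```

Emit:
jog_arm(motion="0 -0.04 0 0; 0 -0.075 0 0; 0 -0.075 0 0; 0 -0.075 0 0; 0 -0.075 0 0")

```text
time: 4.45
tool_pos: [0.4843, 0.1423, 0.2499]
ee_rot: [3.129, -0.27, -0.001]
force: [0.0, 0.3, -0.1]
width: 0.0246
finger_force: 10.0
```

Run:
```python
from h import *
st=bot.read_state();w=vision.camera_params("wrist");im=vision.capture("wrist")
cv2.imwrite("pics/w2.png",cv2.convertScaleAbs(im,alpha=2)[:,:,::-1])
print(st["time"],st["joints"],st["tool_pos"],R.from_rotvec(st["ee_rot"]).as_matrix().round(4))
for c,s in blobs(im,(3,150,90),(14,255,255),20): print(c,s,onz(w,c,.118))
print("exp well",proj(w,(.5422,.1333,.06)))
```

```text
4.45 [ 0.30849956  0.35543212 -0.77380199  1.94302887  0.30164608  0.96232926
 -2.35267165] [0.48425861 0.14231442 0.24987974] [[ 9.852e-01 -1.716e-01 -1.000e-03]
 [-1.716e-01 -9.852e-01 -1.100e-03]
 [-8.000e-04  1.300e-03 -1.000e+00]]
[182.4 140.5] [179 137   8   8  51] [0.54900956 0.18934144 0.118     ]
[264.  196.5] [252 185  25  24 349] [0.49092669 0.13165236 0.118     ]
exp well [251.78512033 133.57513338]
```

View pics/w2.png

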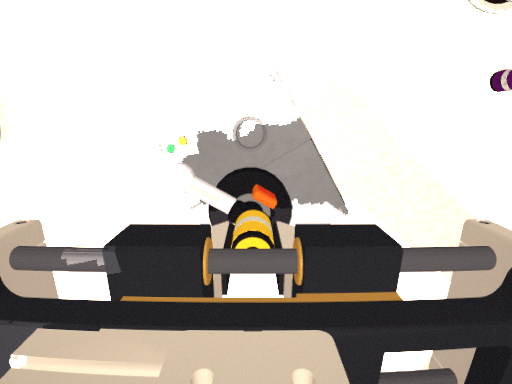

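The wrist view shows the cassette held upright at (253,235), the well ring near (250,132) and a tab at (264,196). I'll zoom on the well.

Run:
```python
from h import *
im=vision.capture("wrist");w=vision.camera_params("wrist")
g=im[100:230,160:310];g=cv2.normalize(cv2.resize(g,None,fx=5,fy=5,interpolation=cv2.INTER_CUBIC).clip(20,170),None,0,255,cv2.NORM_MINMAX)
# outlines of outer chamfer circle (35.5 mm?) and the bore at predicted centre
for rr,col in((.01475,(255,0,0)),(.01775,(0,255,0))):
    pts=[(proj(w,(.5422+rr*np.cos(a),.1333+rr*np.sin(a),.06))-[160,100]+.5)*5-.5 for a in np.linspace(0,6.28,40)]
    for q in pts: cv2.circle(g,tuple(int(round(v)) for v in q),1,col,-1)
cv2.imwrite("pics/w2c.png",g[:,:,::-1])
```

```text
(no output)
```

View pics/w2c.png

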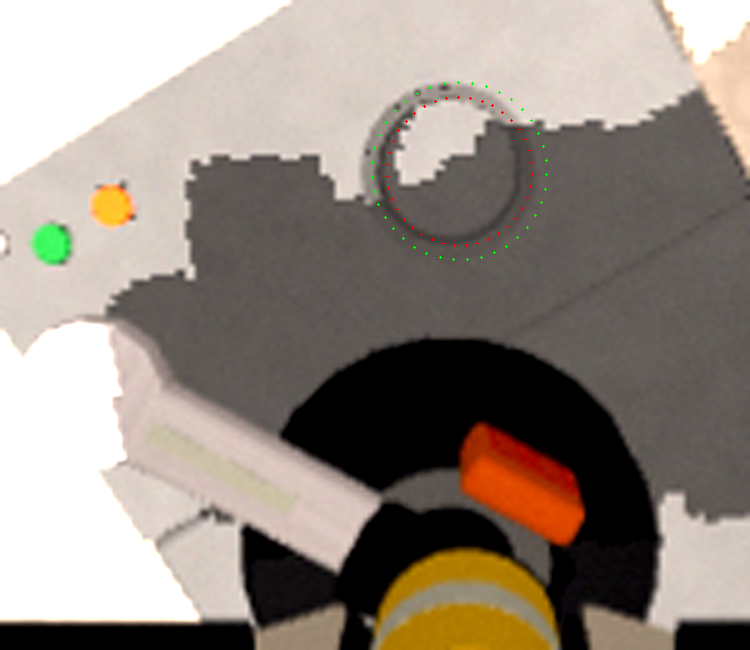

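The crop shows the well bore about 8 crop px left and 3 up of my prediction, which is about 1.5 mm. I'll check the wrist bias against the held cassette.

Run:
```python
from h import *
im=vision.capture("wrist");w=vision.camera_params("wrist");st=bot.read_state();T=R.from_rotvec(st["ee_rot"])
m=cv2.inRange(cv2.cvtColor(im,cv2.COLOR_RGB2HSV),(18,100,30),(34,255,255))[205:243,225:285]
for r in range(0,38,4):
    x=np.where(m[r])[0]
    if len(x): print(205+r,225+x.min(),225+x.max(),225+(x.min()+x.max())/2)
for z in(.05,.06,.07,.09): print(z,proj(w,st["tool_pos"]+T.apply([0,0,z])),proj(w,st["tool_pos"]+T.apply([0,.0125,z])),proj(w,st["tool_pos"]+T.apply([.0125,0,z])))
K=lambda u,v:(160+(u+.5)/5-.5,100+(v+.5)/5-.5)
print(onz(w,K(450.5,170),.06),onz(w,K(452,168),.06),st["tool_pos"])
# collar outer circle top edge / right
```

```text
209 249 256 252.5
213 241 264 252.5
217 237 268 252.5
221 235 270 252.5
225 235 271 253.0
229 236 270 253.0
233 233 272 252.5
237 232 273 252.5
241 232 273 252.5
0.05 [253.66103232 248.63411375] [275.47532659 248.59425122] [253.66689166 228.30013879]
0.06 [253.59413969 241.26713901] [274.14828732 241.23333197] [253.59794113 221.96988106]
0.07 [253.53446851 234.70238835] [272.96456175 234.67329994] [253.53664017 216.34677171]
0.09 [253.43260835 223.51110784] [270.94405103 223.48873834] [253.43243228 206.79824262]
[0.54297011 0.13509528 0.06      ] [0.54330968 0.13472523 0.06      ] [0.48457719 0.14201234 0.25018331]
```

Emit:
jog_arm(motion="0.03 -0.002 0 0; 0.059 -0.002 0 0; 0.059 -0.002 0.03 0; 0.059 -0.002 0.06 0; 0.059 -0.002 0.085 0")

```text
time: 5.1
tool_pos: [0.543, 0.1339, 0.1639]
ee_rot: [3.129, -0.272, -0.001]
force: [0.7, -1.1, -0.8]
width: 0.0243
finger_force: 10.0
```

Emit:
jog_arm(motion="0 0 0.005 0; 0 0 0.01 0; 0 0 0.01 0; 0 0 0.01 0; 0 0 0.01 0")

```text
time: 5.6
tool_pos: [0.5438, 0.1357, 0.1566]
ee_rot: [-3.13, 0.269, -0.003]
force: [0.2, -0.1, 0.0]
width: 0.0241
finger_force: 10.0
```

Run:
```python
from h import *
st=bot.read_state();T=R.from_rotvec(st["ee_rot"]).as_matrix();print(st["tool_pos"],st["force"],T[:,0],T[:,2],st["joints"])
d=np.array([.5428,.1338,0])-st["tool_pos"];print("tool dxy",T.T@d)
for n in("top","side"):
    im=vision.capture(n);p=vision.camera_params(n);c=proj(p,(.5428,.1338,.07)).astype(int)
    g=im[c[1]-35:c[1]+35,c[0]-45:c[0]+45];globals()[n]=cv2.resize(g,None,fx=4.4,fy=4.4,interpolation=cv2.INTER_CUBIC)
cv2.imwrite("pics/p3.png",cv2.convertScaleAbs(np.hstack([top,side]),alpha=2)[:,:,::-1])
```

```text
[0.54378162 0.13573228 0.1565683 ] [ 0.23954129 -0.07491983  0.04890503] [ 0.98536151 -0.17046418  0.0021563 ] [ 2.22842973e-03  2.31806683e-04 -9.99997490e-01] [ 0.22180038  0.5746703  -0.66322108  1.87989094  0.46527656  0.84360931
 -2.42207257]
tool dxy [-0.00097547  0.00216656  0.15656527]
```

View pics/p3.png

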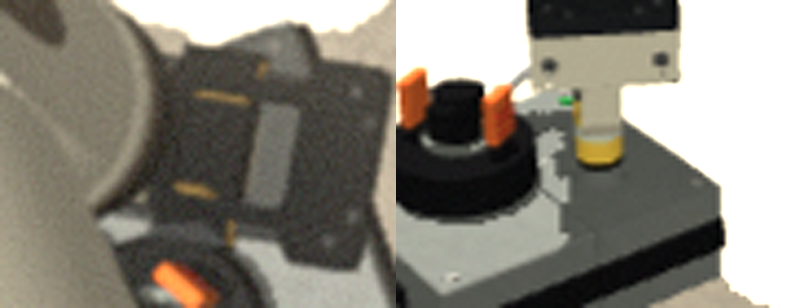

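The side crop shows the cassette upright just above the well mouth, at about (600,165). I'll nudge it, let it settle, then lower it.

Emit:
jog_arm(motion="-0.0005 0.0015 0 0; -0.0005 0.0015 0 0; -0.0005 0.0015 0 0")

```text
time: 6.0
tool_pos: [0.5422, 0.1341, 0.1554]
ee_rot: [3.13, -0.269, 0.0]
force: [-0.3, -0.3, 0.0]
width: 0.0248
finger_force: 10.0
```

Emit:
jog_arm(motion="0 0 0 0; 0 0 0 0; 0 0 0 0")

```text
time: 6.3
tool_pos: [0.5422, 0.1342, 0.1553]
ee_rot: [3.13, -0.268, -0.0]
force: [0.4, -0.3, -0.2]
width: 0.0248
finger_force: 10.0
```

Emit:
jog_arm(motion="0 0 0 0; 0 0 0 0; 0 0 0 0")

```text
time: 6.6
tool_pos: [0.5423, 0.1342, 0.1553]
ee_rot: [-3.13, 0.269, -0.0]
force: [0.5, -1.0, -0.0]
width: 0.0246
finger_force: 10.0
```

Settled at (0.5423,0.1342). Lowering 27 mm in small steps.

Emit:
jog_arm(motion="0 0 0.002 0; 0 0 0.004 0; 0 0 0.006 0; 0 0 0.008 0; 0 0 0.010 0")

```text
time: 7.1
tool_pos: [0.5422, 0.1342, 0.1451]
ee_rot: [3.13, -0.268, -0.0]
force: [0.2, 0.4, -1.0]
width: 0.0243
finger_force: 10.0
```

Emit:
jog_arm(motion="0 0 0.001 0; 0 0 0.002 0; 0 0 0.003 0; 0 0 0.003 0; 0 0 0.003 0")

```text
time: 7.6
tool_pos: [0.5423, 0.1342, 0.1423]
ee_rot: [-3.13, 0.268, -0.0]
force: [0.5, -0.9, -0.2]
width: 0.0248
finger_force: 10.0
```

Emit:
jog_arm(motion="0 0 0.002 0; 0 0 0.004 0; 0 0 0.006 0; 0 0 0.008 0; 0 0 0.010 0")

```text
time: 8.1
tool_pos: [0.5422, 0.1342, 0.1321]
ee_rot: [3.13, -0.269, -0.0]
force: [-0.0, -0.2, 0.4]
width: 0.0247
finger_force: 10.0
```

Emit:
jog_arm(motion="0 0 0.001 0; 0 0 0.002 0; 0 0 0.003 0; 0 0 0.004 0; 0 0 0.004 0")

```text
time: 8.6
tool_pos: [0.5424, 0.1342, 0.1284]
ee_rot: [-3.13, 0.268, -0.0]
force: [0.4, 0.2, 0.1]
width: 0.0245
finger_force: 10.0
```

Emit:
jog_arm(motion="0 0 0 0; 0 0 0 0; 0 0 0 0; 0 0 0 0; 0 0 0 0", claw=0.4)

```text
time: 9.1
tool_pos: [0.5423, 0.1342, 0.1284]
ee_rot: [-3.13, 0.269, -0.0]
force: [0.3, -0.3, 0.3]
width: 0.0545
finger_force: 0.0
```

Emit:
jog_arm(motion="0 0 0 0; 0 0 0 0; 0 0 0 0; 0 0 0 0; 0 0 0 0")

```text
time: 9.6
tool_pos: [0.5423, 0.1342, 0.1283]
ee_rot: [-3.13, 0.269, -0.0]
force: [-0.4, -0.3, 1.1]
width: 0.0548
finger_force: 0.0
```

Emit:
jog_arm(motion="0 0 -0.01 0; 0 0 -0.025 0; 0 0 -0.05 0; 0 0 -0.08 0; 0 0 -0.12 0")

```text
time: 10.1
tool_pos: [0.5415, 0.134, 0.2497]
ee_rot: [3.13, -0.268, -0.003]
force: [0.4, -0.1, 0.1]
width: 0.0551
finger_force: 0.0
```

Emit:
jog_arm(motion="0 0 0 -0.14; 0 0 0 -0.28; 0 0 0 -0.42; 0 0 0 -0.56; 0 0 0 -0.7", claw=0)

```text
time: 10.6
tool_pos: [0.5425, 0.1343, 0.25]
ee_rot: [3.029, 0.83, 0.003]
force: [0.2, 0.2, -0.5]
width: 0.0894
finger_force: 0.0
```

Run:
```python
from h import *
st=bot.read_state();print(st["time"],st["joints"],st["tool_pos"],R.from_rotvec(st["ee_rot"]).as_matrix()[:2,0])
p=vision.camera_params("side");im=vision.capture("side")
print(blobs(im,(18,130,60),(32,255,255),20))
for z in(.09,.086,.084,.072): print(proj(p,(.5424,.134,z)))
c=proj(p,(.5,.134,.09)).astype(int)
cv2.imwrite("pics/s4.png",cv2.convertScaleAbs(cv2.resize(im[c[1]-50:c[1]+50,c[0]-65:c[0]+65],None,fx=5,fy=5),alpha=2)[:,:,::-1])
```

```text
10.6 [ 0.39885087  0.50235563 -0.89567164  1.81482847  0.45168244  1.04156656
 -1.70739862] [0.54250566 0.1342662  0.24995486] [0.86042044 0.5095828 ]
[(array([298.3, 141.4]), array([294, 133,   9,  18, 131], dtype=int32)), (array([227.4, 173.5]), array([222, 170,  11,   7,  56], dtype=int32))]
[226.50637103 164.99613874]
[226.57000072 166.46219886]
[226.60173072 167.19293753]
[226.79092993 171.54554002]
```

View pics/s4.png

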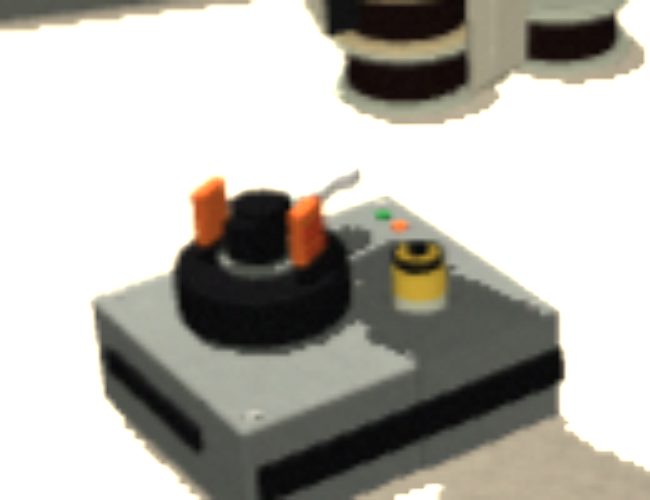

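The side crop shows the cassette upright in the well with half its white band visible, so it's fully down, and both tabs are clear. Joint 7 runs low when turning clockwise, so I'll approach the knob with the half-turned grasp.

Emit:
jog_arm(motion="-0.014 -0.012 0 -0.14; -0.028 -0.024 0 -0.28; -0.042 -0.036 0 -0.42; -0.057 -0.048 0 -0.56; -0.057 -0.048 0 -0.7")

```text
time: 11.15
tool_pos: [0.4665, 0.1476, 0.2492]
ee_rot: [2.56, 1.817, -0.002]
force: [0.2, 0.3, -0.1]
width: 0.0916
finger_force: 0.0
```

Emit:
jog_arm(motion="0 0 0 -0.14; 0 0 0 -0.28; 0 0 0 -0.42; 0 0 0 -0.56; 0 0 0 -0.7")

```text
time: 11.65
tool_pos: [0.4691, 0.1468, 0.2493]
ee_rot: [1.786, 2.583, -0.0]
force: [-0.2, 0.1, -1.2]
width: 0.0918
finger_force: 0.0
```

Emit:
jog_arm(motion="0 0 0 -0.14; 0 0 0 -0.28; 0 0 0 -0.42; 0 0 0 -0.56; 0 0 0 -0.7")

```text
time: 12.15
tool_pos: [0.4691, 0.1466, 0.2492]
ee_rot: [0.792, 3.039, -0.001]
force: [0.7, 0.6, 0.7]
width: 0.0917
finger_force: 0.0
```

Emit:
jog_arm(motion="0 0 0 -0.14; 0 0 0 -0.28; 0 0 0 -0.42; 0 0 0 -0.56; 0 0 0 -0.7")

```text
time: 12.65
tool_pos: [0.469, 0.1466, 0.2491]
ee_rot: [-0.298, 3.127, -0.002]
force: [-1.3, 0.1, 0.2]
width: 0.0921
finger_force: 0.0
```

Emit:
jog_arm(motion="0 0 0 -0.14; 0 0 0 -0.28; 0 0 0 -0.42; 0 0 0 -0.56; 0 0 0 -0.7")

```text
time: 13.15
tool_pos: [0.469, 0.1466, 0.2491]
ee_rot: [-1.352, 2.836, -0.002]
force: [0.2, -0.8, 0.3]
width: 0.0918
finger_force: 0.0
```

Emit:
jog_arm(motion="0 0 0 0; 0 0 0 0; 0 0 0 0; 0 0 0 0")

```text
time: 13.55
tool_pos: [0.4689, 0.1468, 0.2485]
ee_rot: [-1.345, 2.839, -0.001]
force: [-0.4, 0.3, 0.0]
width: 0.0918
finger_force: 0.0
```

Run:
```python
from h import *
st=bot.read_state();w=vision.camera_params("wrist");im=vision.capture("wrist");T=R.from_rotvec(st["ee_rot"]).as_matrix()
cv2.imwrite("pics/w5.png",cv2.convertScaleAbs(im,alpha=2)[:,:,::-1])
print(st["time"],st["joints"],st["tool_pos"],T.round(4),"yaw",np.arctan2(T[1,0],T[0,0]),"want",.893-np.pi)
print("need",T.T@(np.array([.4688,.1466,.156])-st["tool_pos"]))
for c,s in blobs(im,(3,150,60),(14,255,255),20): print(c,s,onz(w,c,.118))
for n,X in(("A",(.48896,.13008,.118)),("B",(.44866,.16255,.118)),("TCPaxis",st["tool_pos"]+T@[0,0,.1])):print(n,proj(w,X))
```

```text
13.55 [ 0.71502571  0.80148725 -1.51671501  1.96683934  0.85298342  1.26192454
  1.3426384 ] [0.46885592 0.14680449 0.24846514] [[-6.333e-01 -7.739e-01  2.000e-04]
 [-7.739e-01  6.333e-01 -3.000e-04]
 [ 1.000e-04 -4.000e-04 -1.000e+00]] yaw -2.256544560602727 want -2.2485926535897933
need [ 1.81483315e-04 -5.29214933e-05  9.24651883e-02]
[224.5 202.8] [219 187  12  32 335] [0.48581985 0.12993021 0.118     ]
[283.1 203. ] [278 188  12  31 322] [0.44721369 0.16181111 0.118     ]
A [221.84580215 205.1556309 ]
B [282.2900182  204.66593679]
TCPaxis [252.32204694 217.43379349]
```

View pics/w5.png

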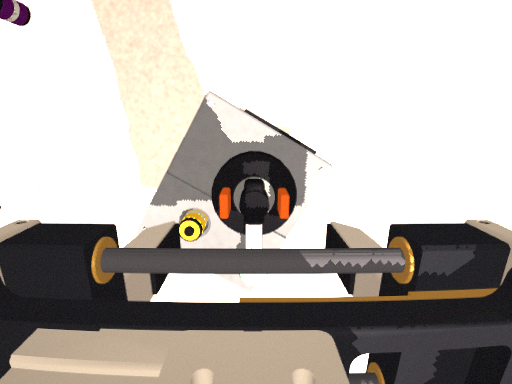

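The wrist view shows tabs at (224.5,203) and (283,203), level, with the arm pointing down between them and the cassette at (190,230). I'll lower to just above the tabs and measure the centring at close range.

Emit:
jog_arm(motion="0 0.001 0.015 0; 0 0.001 0.03 0; 0 0.001 0.045 0; 0 0.001 0.056 0; 0 0.001 0.056 0")

```text
time: 14.1
tool_pos: [0.467, 0.1471, 0.1903]
ee_rot: [1.348, -2.834, -0.001]
force: [-0.2, 0.4, -0.5]
width: 0.0917
finger_force: 0.0
```

Emit:
jog_arm(motion="0 0 0 0; 0 0 0 0; 0 0 0 0")

```text
time: 14.4
tool_pos: [0.4684, 0.1477, 0.1929]
ee_rot: [-1.348, 2.837, -0.0]
force: [-0.4, -0.3, 0.7]
width: 0.0915
finger_force: 0.0
```

Run:
```python
from h import *
st=bot.read_state();w=vision.camera_params("wrist");im=vision.capture("wrist");T=R.from_rotvec(st["ee_rot"]).as_matrix()
cv2.imwrite("pics/w6.png",cv2.convertScaleAbs(im[140:290,110:400],alpha=3,beta=10)[:,:,::-1].repeat(2,0).repeat(2,1))
print(st["time"],st["joints"],st["tool_pos"],"yaw",np.arctan2(T[1,0],T[0,0]))
for c,s in blobs(im,(3,150,40),(14,255,255),20): print(c,s,T.T@(onz(w,c,.119)-st["tool_pos"]))
z=st["tool_pos"][2]-.119;print([proj(w,st["tool_pos"]+T@[0,y,z]) for y in(-.03,0,.03)],[proj(w,st["tool_pos"]+T@[0,y,.066]) for y in(-.046,.046)])
```

```text
14.4 [ 0.662876    0.85217988 -1.42351185  2.01293666  0.93735784  1.17859628
  1.29294762] [0.46839851 0.14770951 0.19287911] yaw -2.254431296310456
[215.4 224.6] [207 204  17  43 609] [ 0.00445887 -0.02405882  0.07388805]
[290.1 225. ] [282 204  18  43 623] [0.00413747 0.02467753 0.0738619 ]
[225.6 298.5] [222 295   8   8  54] [-0.05187805 -0.01906042  0.07393796]
[array([206.64061147, 230.94500909]), array([252.28937346, 230.96197469]), array([297.94251282, 230.85526705])] [array([179.40086794, 235.70235836]), array([325.18434366, 235.55981456])]
```

View pics/w6.png

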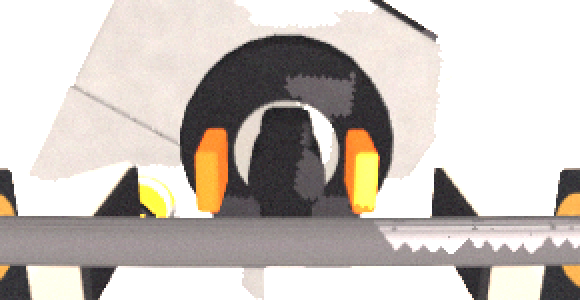

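The tabs span columns 207–300 (mid 253.5) and the fingers' inner corners 179–327 (mid 253), so the gripper is centred to within about 1 mm. I'll lower and close gently, watching the side force.

Emit:
jog_arm(motion="0.0005 0 0.01 0; 0.0005 0 0.02 0; 0.0005 0 0.03 0; 0.0005 0 0.037 0; 0.0005 0 0.037 0", claw=0.32, force=5)

```text
time: 14.95
tool_pos: [0.467, 0.1468, 0.154]
ee_rot: [1.348, -2.835, -0.001]
force: [-0.3, 0.3, 0.1]
width: 0.063
finger_force: 0.0
```

Emit:
jog_arm(motion="0 0 0 0; 0 0 0 0; 0 0 0 0; 0 0 0 0; 0 0 0 0")

```text
time: 15.45
tool_pos: [0.4678, 0.1471, 0.1555]
ee_rot: [-1.348, 2.837, -0.0]
force: [-0.5, 1.1, 0.5]
width: 0.0627
finger_force: 0.0
```

```bash
cat > s.py <<'E'
from h import *
a=[]
for i in range(3):
    a.append(bot.read_state())
st=a[0];T=R.from_rotvec(st["ee_rot"]).as_matrix()
print(st["time"],st["joints"].round(3),st["tool_pos"].round(4),"yaw",np.arctan2(T[1,0],T[0,0]).round(4),"F tool",(T.T@st["force"]).round(2),"M",(T.T@st["moment"]).round(3),st["width"],st["finger_force"])
E
python3 s.py
```

```text
15.45 [ 0.628  0.89  -1.358  2.037  1.     1.127  1.257] [0.4678 0.1471 0.1555] yaw -2.2545 F tool [-0.55  1.03 -0.46] M [-0.064 -0.161  0.025] 0.06274122527633462 0.0
```

Emit:
jog_arm(motion="0 0 0 0; 0 0 0 0; 0 0 0 0; 0 0 0 0", claw=0.345)

```text
time: 15.85
tool_pos: [0.4677, 0.1472, 0.1554]
ee_rot: [1.348, -2.837, -0.0]
force: [-1.0, 0.2, 1.2]
width: 0.0602
finger_force: 0.5
```

```bash
python3 s.py
```

```text
15.85 [ 0.628  0.89  -1.358  2.037  0.999  1.127  1.257] [0.4677 0.1472 0.1554] yaw -2.2544 F tool [ 0.5   0.85 -1.23] M [-0.159 -0.158 -0.047] 0.060233540128053945 0.4742899280972779
```

Emit:
jog_arm(motion="0 0 0 0; 0 0 0 0; 0 0 0 0; 0 0 0 0", claw=0.36)

```text
time: 16.25
tool_pos: [0.4678, 0.1471, 0.1554]
ee_rot: [-1.348, 2.837, -0.0]
force: [-0.4, -0.1, 3.0]
width: 0.0584
finger_force: 3.3
```

```bash
python3 s.py
```

```text
16.25 [ 0.628  0.89  -1.358  2.037  1.     1.127  1.257] [0.4678 0.1471 0.1554] yaw -2.2544 F tool [ 0.36  0.29 -2.99] M [-0.085 -0.099  0.046] 0.058368512871745125 3.2720715925097466
```

Both tabs touch almost together, so the grip is well centred. Squeezing with 16 N.

Emit:
jog_arm(motion="0 0 0 0; 0 0 0 0; 0 0 0 0; 0 0 0 0; 0 0 0 0", claw=0.7, force=16)

```text
time: 16.75
tool_pos: [0.4677, 0.1473, 0.1556]
ee_rot: [-1.349, 2.837, -0.0]
force: [-2.5, -0.4, 5.3]
width: 0.0407
finger_force: 16.0
```

```bash
python3 s.py
```

```text
16.75 [ 0.628  0.89  -1.358  2.037  0.999  1.127  1.257] [0.4677 0.1473 0.1556] yaw -2.2542 F tool [ 1.86  1.66 -5.35] M [-0.223  0.163  0.033] 0.04065049788888509 15.984889268875122
```

Emit:
jog_arm(motion="0 0 0 0.03; 0 0 0 0.07; 0 0 0 0.11; 0 0 0 0.15; 0 0 0 0.15")

```text
time: 17.25
tool_pos: [0.4676, 0.1473, 0.1556]
ee_rot: [-1.132, 2.931, -0.0]
force: [-1.7, -0.4, 5.5]
width: 0.041
finger_force: 16.0
```

```bash
python3 s.py
```

```text
17.25 [ 0.62   0.866 -1.336  2.037  0.978  1.105  1.122] [0.4676 0.1473 0.1556] yaw -2.4046 F tool [ 1.52  0.9  -5.52] M [-0.268  0.158  0.018] 0.04095889831557677 15.985926389694214
```

Emit:
jog_arm(motion="0 0 0 0.04; 0 0 0 0.09; 0 0 0 0.14; 0 0 0 0.19; 0 0 0 0.24")

```text
time: 17.75
tool_pos: [0.4676, 0.1474, 0.1556]
ee_rot: [-0.772, 3.045, 0.0]
force: [-2.6, -0.4, 5.7]
width: 0.0407
finger_force: 16.0
```

Emit:
jog_arm(motion="0 0 0 0.05; 0 0 0 0.1; 0 0 0 0.15; 0 0 0 0.2; 0 0 0 0.24")

```text
time: 18.25
tool_pos: [0.4676, 0.1475, 0.1556]
ee_rot: [-0.403, 3.116, 0.0]
force: [-1.6, 0.3, 5.6]
width: 0.0408
finger_force: 16.0
```

Emit:
jog_arm(motion="0 0 0 0.03; 0 0 0 0.06; 0 0 0 0.09; 0 0 0 0.09; 0 0 0 0.09")

```text
time: 18.75
tool_pos: [0.4675, 0.1475, 0.1556]
ee_rot: [-0.265, 3.13, 0.0]
force: [-1.6, -0.4, 5.7]
width: 0.0413
finger_force: 16.0
```

```bash
python3 s.py
python3 - <<'E'
from h import *
p=vision.camera_params("top");im=vision.capture("top");s=vision.capture("side")
g=cv2.resize(im[170:300,90:220],None,fx=3,fy=3);q=cv2.resize(s[110:240,140:270],None,fx=3,fy=3)
cv2.imwrite("pics/t7.png",cv2.convertScaleAbs(np.hstack([g,q]),alpha=2)[:,:,::-1])
E
```

```text
18.75 [ 0.58   0.776 -1.244  2.038  0.892  1.021  0.618] [0.4675 0.1475 0.1556] yaw -2.9729 F tool [ 1.66 -0.16 -5.69] M [-0.134  0.31   0.046] 0.041313115081912134 15.984064042568207
```

View pics/t7.png

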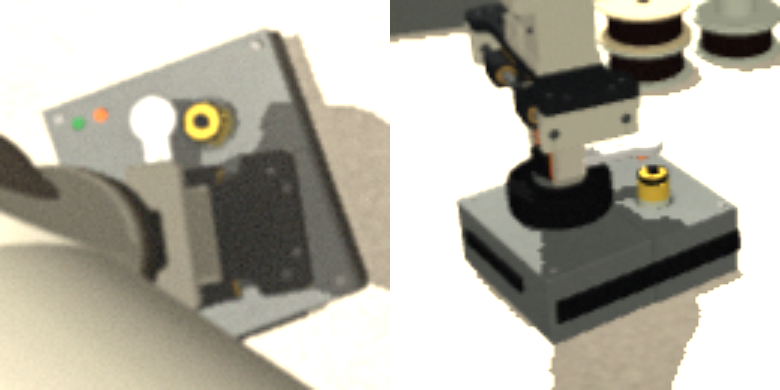

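The picture shows the arm end at (153,118), approaching the seated cassette at (203,122). I'm now feeling for the stop in 0.02 rad steps, averaging the moment.

```bash
cat > m.py <<'E'
from h import *
M=[]
for i in range(5):
    vision.capture("side");st=bot.read_state();T=R.from_rotvec(st["ee_rot"]).as_matrix();M.append(np.r_[T.T@st["moment"],T.T@st["force"]])
M=np.array(M);print(st["time"],"turned",round((-2.2542-np.arctan2(T[1,0],T[0,0]))%6.2832,4),"M,F",M.mean(0).round(3),"sd",M[:,2].std().round(3),st["width"],st["finger_force"])
E
python3 m.py
```

```text
19.1 turned 0.7187 M,F [-0.163  0.296  0.029  1.821  0.301 -6.184] sd 0.028 0.041237586295319796 15.984298288822174
```

Emit:
jog_arm(motion="0 0 0 0.02; 0 0 0 0.04; 0 0 0 0.06; 0 0 0 0.06")

```text
time: 19.5
tool_pos: [0.4676, 0.1475, 0.1556]
ee_rot: [-0.17, 3.137, 0.001]
force: [-2.4, 0.2, 6.0]
width: 0.0409
finger_force: 16.0
```

```bash
python3 m.py
```

```text
19.75 turned 0.7786 M,F [-0.159  0.308 -0.026  1.848  0.447 -5.885] sd 0.022 0.040663494957310024 15.98341315984726
```

Emit:
jog_arm(motion="0 0 0 0.01; 0 0 0 0.02; 0 0 0 0.02")

```text
time: 20.05
tool_pos: [0.4675, 0.1476, 0.1556]
ee_rot: [-0.139, 3.138, 0.001]
force: [-1.6, 0.0, 5.7]
width: 0.0411
finger_force: 16.0
```

```bash
python3 m.py
```

```text
20.3 turned 0.7986 M,F [-0.131  0.289 -0.043  2.183  0.395 -6.13 ] sd 0.009 0.04090928489308227 15.983490943908691
```

Emit:
jog_arm(motion="0 0 0 0.01; 0 0 0 0.02; 0 0 0 0.02")

```text
time: 20.6
tool_pos: [0.4675, 0.1476, 0.1556]
ee_rot: [-0.108, 3.14, 0.001]
force: [-1.8, 0.2, 5.9]
width: 0.0407
finger_force: 16.0
```

```bash
python3 m.py
```

```text
20.85 turned 0.8185 M,F [-0.14   0.297 -0.023  1.75  -0.284 -5.876] sd 0.023 0.041073373589024985 15.983363091945648
```

Emit:
jog_arm(motion="0 0 0 0.01; 0 0 0 0.02; 0 0 0 0.02")

```text
time: 21.15
tool_pos: [0.4676, 0.1476, 0.1556]
ee_rot: [-0.076, 3.141, 0.001]
force: [-2.7, 0.1, 5.7]
width: 0.041
finger_force: 16.0
```

```bash
python3 m.py
```

```text
21.4 turned 0.8384 M,F [-0.159  0.331 -0.042  1.822  0.207 -6.351] sd 0.027 0.041156673533615414 15.983351469039917
```

Emit:
jog_arm(motion="0 0 0 0.01; 0 0 0 0.02; 0 0 0 0.02")

```text
time: 21.7
tool_pos: [0.4675, 0.1476, 0.1556]
ee_rot: [-0.045, 3.141, 0.001]
force: [-2.0, -0.3, 5.6]
width: 0.041
finger_force: 16.0
```

```bash
python3 m.py
```

```text
21.95 turned 0.8585 M,F [-0.151  0.329 -0.023  1.979 -0.015 -5.982] sd 0.007 0.041256355133371544 15.983558893203735
```

Emit:
jog_arm(motion="0 0 0 0.01; 0 0 0 0.02; 0 0 0 0.02")

```text
time: 22.25
tool_pos: [0.4676, 0.1476, 0.1556]
ee_rot: [-0.014, 3.141, 0.001]
force: [-1.9, -0.6, 6.8]
width: 0.0407
finger_force: 16.0
```

```bash
python3 m.py
```

```text
22.5 turned 0.8785 M,F [-0.137  0.302 -0.023  2.347  0.084 -6.252] sd 0.027 0.04075171716575738 15.983394384384155
```

Emit:
jog_arm(motion="0 0 0 0.01; 0 0 0 0.02; 0 0 0 0.02")

```text
time: 22.8
tool_pos: [0.4675, 0.1476, 0.1556]
ee_rot: [0.018, 3.141, 0.001]
force: [-2.0, 0.2, 6.9]
width: 0.041
finger_force: 16.0
```

```bash
python3 m.py
```

```text
23.05 turned 0.8985 M,F [-0.152  0.316 -0.06   2.211  0.372 -6.238] sd 0.026 0.04080753216217996 15.983442664146423
```

Emit:
jog_arm(motion="0 0 0 0.01; 0 0 0 0.02; 0 0 0 0.02")

```text
time: 23.35
tool_pos: [0.4675, 0.1476, 0.1556]
ee_rot: [0.049, 3.141, 0.001]
force: [-1.5, -0.3, 5.2]
width: 0.0411
finger_force: 16.0
```

```bash
python3 m.py
```

```text
23.6 turned 0.9185 M,F [-0.145  0.288 -0.017  2.163  0.218 -6.25 ] sd 0.033 0.04101131118488417 15.983245074748993
```

Emit:
jog_arm(motion="0 0 0 0.01; 0 0 0 0.02; 0 0 0 0.02")

```text
time: 23.9
tool_pos: [0.4675, 0.1476, 0.1556]
ee_rot: [-0.081, -3.141, -0.001]
force: [-1.6, 0.3, 5.5]
width: 0.0406
finger_force: 16.0
```

```bash
python3 m.py
```

```text
24.15 turned 0.9384 M,F [-0.144  0.314 -0.043  1.661  0.342 -5.817] sd 0.012 0.04088304705335585 15.983716249465942
```

Emit:
jog_arm(motion="0 0 0 0.01; 0 0 0 0.02; 0 0 0 0.02")

```text
time: 24.45
tool_pos: [0.4675, 0.1477, 0.1556]
ee_rot: [0.112, 3.139, 0.001]
force: [-1.5, 0.3, 5.7]
width: 0.0408
finger_force: 16.0
```

```bash
python3 m.py
```

```text
24.7 turned 0.9582 M,F [-0.118  0.322 -0.096  1.742  0.245 -6.009] sd 0.008 0.041055718243470984 15.987266600131989
```

The moment has begun to rise. I'll take a smaller step to confirm.

Emit:
jog_arm(motion="0 0 0 0.005; 0 0 0 0.01; 0 0 0 0.01")

```text
time: 25.0
tool_pos: [0.4675, 0.1477, 0.1556]
ee_rot: [0.127, 3.139, 0.001]
force: [-1.5, 0.6, 4.8]
width: 0.0412
finger_force: 16.0
```

```bash
python3 m.py
```

```text
25.25 turned 0.9681 M,F [-0.104  0.282 -0.165  2.091  0.316 -5.582] sd 0.023 0.040883745066191884 15.99316120147705
```

Stop confirmed at about 0.955 rad. Letting go.

Emit:
jog_arm(motion="0 0 0 0; 0 0 0 0; 0 0 0 0; 0 0 0 0; 0 0 0 0", claw=0.1)

```text
time: 25.75
tool_pos: [0.4678, 0.1467, 0.155]
ee_rot: [-0.131, -3.139, 0.001]
force: [0.5, 0.4, 0.4]
width: 0.0765
finger_force: 0.0
```

Emit:
jog_arm(motion="0 0 0 0; 0 0 0 0; 0 0 -0.01 0; 0 0 -0.03 0; 0 0 -0.06 0")

```text
time: 26.25
tool_pos: [0.4669, 0.1468, 0.2156]
ee_rot: [-0.129, -3.137, 0.001]
force: [0.4, -0.1, 0.5]
width: 0.0825
finger_force: 0.0
```

Emit:
jog_arm(motion="0 0 -0.03 0; 0 0 -0.06 0; 0 0 -0.06 0; 0 0 -0.06 0")

```text
time: 26.65
tool_pos: [0.468, 0.147, 0.2761]
ee_rot: [0.13, 3.137, -0.0]
force: [0.6, -0.1, -0.4]
width: 0.0826
finger_force: 0.0
```

```bash
python3 s.py
python3 - <<'E'
from h import *
w=vision.camera_params("wrist");im=vision.capture("wrist");s=vision.capture("side")
b=blobs(im,(3,150,60),(14,255,255),60);P=[onz(w,c,.118) for c,_ in b];print(b,P)
if len(P)>1: d=P[0]-P[1];print(np.linalg.norm(d),np.arctan2(d[1],d[0]))
cv2.imwrite("pics/f8.png",cv2.convertScaleAbs(np.hstack([cv2.resize(im[140:270,150:330],None,fx=2.5,fy=2.5),cv2.resize(s[120:250,150:280],None,fx=2.5,fy=2.5)]),alpha=2)[:,:,::-1])
E
```

```text
26.65 [ 0.708  0.604 -1.405  1.943  0.654  1.173  0.538] [0.468  0.147  0.2761] yaw 3.0585 F tool [-0.65 -0.03  0.45] M [-0.131 -0.124 -0.041] 0.08256227405835381 0.0
[(array([279.5, 194. ]), array([275, 181,  10,  27, 250], dtype=int32)), (array([226.6, 195. ]), array([222, 182,  11,  27, 250], dtype=int32))] [array([0.46736521, 0.17358479, 0.118     ]), array([0.46411005, 0.12332318, 0.118     ])]
0.050366905546648105 1.506122237150468
```

View pics/f8.png

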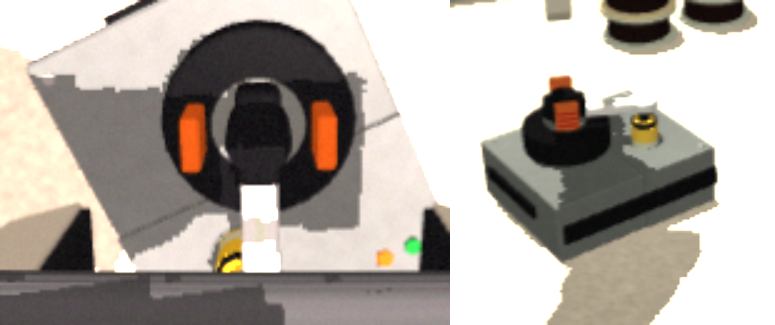

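The wrist view shows both tabs back out: spacing is 50.4 mm against 50.1 mm before, and the knob has turned 0.957 rad. The arm lies over the upright cassette. Handing in.

```bash
python3 -c "
from bench import bot
print(bot.hand_in())"
```

```text
the job is handed in; nothing more can be done
None
```

I handed the job in at about 27 s (no verdict came back): the yellow cassette is fully down in the well, the knob is at its stop (about 0.957 rad) with both tabs sprung out, and the gripper is clear.

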